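# Pack the block in a dry-block heater with the filler plate that fits

## Task

The aluminium block in the dry-block heater is shorter than its well and leaves a gap at the front. Try the three filler plates standing on the bench until you find the one that fills this gap snugly, neither too thick to go in nor loose, and leave it fully home on the floor of the well, with the other two plates on the bench. Then shut the heater's clear cover, and do not knock over the two specimen cups.

Things in the scene. Friction and masses are not known exactly. Their poses are not given: they have to be found in the camera images.
- heater: White bench heater, fixed, 210 mm deep, 174 wide, 74 high, sloping panel towards the robot. Origin on the bench under the centre of its well; x to its back, y left, z up. The well, open above: x -60 to 60 mm, y -42 to 42 mm, floor z = 30, rim z = 74. The block in it stands against the back end, level with the rim; the gap is between its front face and the well's front wall.
- well_front (a point): On the heater: middle of the top edge of the well's front wall (x = -60, y = 0, z = 74 mm). The gap, 84 mm wide in y, runs from here towards +x and is 2 mm longer than the plate that fits is thick; a plate one size thicker is 4 mm too thick and stays on the rim, one size thinner has 8 mm of play. Home, a plate stands on the well's floor, upright, faces across x, top level with the rim.
- cover (a joint): Smoked clear cover, a shell 150 mm long (hinge to front edge), 112 wide, 40 high, hinged along the back of the heater's rim. 0 = shut; 1.5 to 1.75 (standing open) at the start. Stays where it is left (1 to 2 N at its front edge moves it) and can be pushed shut by its outer face; it clears the tab of a plate that is home.
- cover_hinge (a point): Middle of the cover's hinge line, on the heater at x = 75, z = 74 mm in its frame; the line runs along the heater's y.
- cover_top_edge (a point): On the cover: middle of the front edge of its outer (top) face, 150 mm from the hinge line and, shut, 40 mm above it; the highest part when the cover stands open.
- filler_16: Loose bare aluminium plate, 16 mm thick (x), 80 wide (y), 44 high, plus a middle lifting tab on top (10 thick in x, 40 wide in y, 30 high): take it by this from above. Front and back alike; foot bevelled 1.5 mm. About 0.15 kg. Stands on the bench; origin in the middle of its underside, z up. The three plates differ in thickness only; which stands where varies.
- filler_22: Loose bare aluminium plate, 22 mm thick (x), 80 wide (y), 44 high, plus a middle lifting tab on top (10 thick in x, 40 wide in y, 30 high): take it by this from above. Front and back alike; foot bevelled 1.5 mm. About 0.20 kg. Stands on the bench; origin in the middle of its underside, z up. The three plates differ in thickness only; which stands where varies.
- filler_28: Loose bare aluminium plate, 28 mm thick (x), 80 wide (y), 44 high, plus a middle lifting tab on top (10 thick in x, 40 wide in y, 30 high): take it by this from above. Front and back alike; foot bevelled 1.5 mm. About 0.26 kg. Stands on the bench; origin in the middle of its underside, z up. The three plates differ in thickness only; which stands where varies.
- block_wide_bores: Aluminium tube block with 6 wide (29 mm) bores, 80 mm wide, 44 high; lengths of the three blocks differ (88 to 104 mm) and are not told. Immovable. Origin under the middle of its back face; it reaches along its -x. One of the three sits in the heater's well (origin at x = 60 mm in the heater's frame), two on a steel rest behind the heater; which varies.
- block_narrow_bores: Aluminium tube block with 30 narrow (11 mm) bores, 80 mm wide, 44 high; lengths of the three blocks differ (88 to 104 mm) and are not told. Immovable. Origin under the middle of its back face; it reaches along its -x. One of the three sits in the heater's well (origin at x = 60 mm in the heater's frame), two on a steel rest behind the heater; which varies.
- block_medium_bores: Aluminium tube block with 12 medium (17 mm) bores, 80 mm wide, 44 high; lengths of the three blocks differ (88 to 104 mm) and are not told. Immovable. Origin under the middle of its back face; it reaches along its -x. One of the three sits in the heater's well (origin at x = 60 mm in the heater's frame), two on a steel rest behind the heater; which varies.
- cup_orange: Bystander: specimen cup with an orange screw lid, 58 mm across, 64 mm high, standing near the plates; origin under its centre, z up.
- cup_white: Bystander: specimen cup with a white screw lid, 54 mm across, 70 mm high, standing near the plates; origin under its centre, z up.
There are look-alikes about, which are no part of the job. What is shaped like the filler_22 but green is not meant.

How it is judged (in metres and radians):
On the way, in this order (a step that is already met when the one before it is completed fails the run):
1. the plate that fits the gap stands home in it, the cover still open (((horizontal distance between block_wide_bores and heater below 0.09 m and z of filler_16 in the frame of heater between 0.02 and 0.034 m and x of filler_16 in the frame of heater between -0.06 and -0.03 m and y of filler_16 in the frame of heater between -0.008 and 0.008 m and angle between filler_16's own z axis and vertical below 0.1 rad) or (horizontal distance between block_narrow_bores and heater below 0.09 m and z of filler_22 in the frame of heater between 0.02 and 0.034 m and x of filler_22 in the frame of heater between -0.06 and -0.03 m and y of filler_22 in the frame of heater between -0.008 and 0.008 m and angle between filler_22's own z axis and vertical below 0.1 rad) or (horizontal distance between block_medium_bores and heater below 0.09 m and z of filler_28 in the frame of heater between 0.02 and 0.034 m and x of filler_28 in the frame of heater between -0.06 and -0.03 m and y of filler_28 in the frame of heater between -0.008 and 0.008 m and angle between filler_28's own z axis and vertical below 0.1 rad)) and value of joint cover above 0.8 rad), for 0.2 s.
2. the cover is shut (value of joint cover below 0.06 rad), for 0.2 s.
At the end, for the whole second after the job is handed in: The plate whose thickness suits the gap (2 mm less than it) stands upright (within 0.1 rad) in the front of the well, its underside within 4 mm of the well's floor; the other two plates rest on the bench (origin below 30 mm); nothing moves (under 20 mm/s); the cover is shut (within 0.06 rad) (value of joint cover below 0.06 rad and ((horizontal distance between block_wide_bores and heater below 0.09 m and z of filler_16 in the frame of heater between 0.02 and 0.034 m and x of filler_16 in the frame of heater between -0.06 and -0.03 m and y of filler_16 in the frame of heater between -0.008 and 0.008 m and angle between filler_16's own z axis and vertical below 0.1 rad and height (world z) of each of filler_22, filler_28 below 0.03 m and linear speed of each of filler_16, filler_22, filler_28 below 0.02 m/s) or (horizontal distance between block_narrow_bores and heater below 0.09 m and z of filler_22 in the frame of heater between 0.02 and 0.034 m and x of filler_22 in the frame of heater between -0.06 and -0.03 m and y of filler_22 in the frame of heater between -0.008 and 0.008 m and angle between filler_22's own z axis and vertical below 0.1 rad and height (world z) of each of filler_16, filler_28 below 0.03 m and linear speed of each of filler_16, filler_22, filler_28 below 0.02 m/s) or (horizontal distance between block_medium_bores and heater below 0.09 m and z of filler_28 in the frame of heater between 0.02 and 0.034 m and x of filler_28 in the frame of heater between -0.06 and -0.03 m and y of filler_28 in the frame of heater between -0.008 and 0.008 m and angle between filler_28's own z axis and vertical below 0.1 rad and height (world z) of each of filler_16, filler_22 below 0.03 m and linear speed of each of filler_16, filler_22, filler_28 below 0.02 m/s))); the robot touches nothing.
It fails at once if the specimen cup with the orange lid is knocked over (angle between cup_orange's own z axis and vertical above 0.5 rad).
It fails at once if the specimen cup with the white lid is knocked over (angle between cup_white's own z axis and vertical above 0.5 rad).
It also fails if it takes over 72 s, if anything falls off the work surface, if the arm or the gripper's body presses on something with over 40 N, if the wrist force passes 120 N, or if a joint passes its speed limit or range.

## Robot

A 6-joint arm with a two-finger parallel gripper is mounted at the origin on a cart in front of the work surface, level with it; the furniture and walls round the work are solid. World frame = base frame: x ahead of the robot, y to its left, z up, the work surface at z = 0. Lengths are in m, angles in degrees, forces in N, time in s.
With the tool pointing down it reaches from about 0.4 to 0.825 m from the base axis. Payload 7 kg.
Tool frame: the origin (TCP) lies midway between the tips of the shut fingers; the grasp point (between the pads) lies 19 mm behind it; z points along the fingers, y is the line along which they close (so a half turn about z gives the same grasp; the last joint's range is limited). The gripper opens to 88 mm and grips with 3 to 60 N. Pads are 19 mm wide; open, the fingers measure 130 mm over their backs; the gripper's body (78 mm by 193 mm) begins 47 mm behind the grasp point.
Start: joints at [93.398, 20.546, 0.682, 0, -70.136, -16.507], TCP at [0.153, 0.657, 0.227] pointing down, gripper open.
Joint ranges: [-176.03, 176.03], [-82.01, 121.73], [-58.28, 71.71], [-173.87, 95.51], [-174.79, -0.11], [-173.66, 173.66]. Speed limits (degrees/s): [136.94, 136.94, 172.46, 180, 180, 180].

## Interface

Orientations are given as a 3x3 rotation matrix whose columns are the frame's x, y, z axes.
In Python, from rig import robot gives the robot as it stands. Calls block until the motion is done:
- robot.goto(position, orientation): joint-space move of the TCP to a pose.
- robot.servo_line(position, ori=None, speed=0.15): straight line of the TCP; ori=None keeps the orientation; speed is the mean speed in m/s.
- robot.movej(angles): joint-space move.
- robot.move_gripper(opening): opening from 0.0 (shut) to 1.0 (fully open); the grip force is fixed at half the most; returns when the fingers have stopped.
- robot.dwell(seconds).
- robot.ik(position, orientation): joint angles nearest the present ones, or None.
- robot.grab_frame(name): name is "scene" or "top" or "wrist"; returns (picture, depth): 400x640x3 uint8, red, green, blue; 400x640 float32, m along the optical axis (not along the pixel's ray), 0 where there is no reading.
- robot.camera_info(name): a dict with "vfov" (degrees; the focal length in pixels is half the picture's height over the tangent of half this angle, whatever the lens; pixels are square), "cx", "cy" (the principal point, pixels), "k1" (the pictures are not rectified: a ray, as slopes to the right and down, at radius r is drawn at 1 + k1 r^2 times it, then the intrinsics apply), "view" (4x4, takes a point from world to camera coordinates); the wrist camera has in their place "T_tool_cam" (4x4, takes a point from camera to tool coordinates, whose origin is the TCP and whose axes are the flange's). Camera axes: x right, y down, z forward; pixel columns grow to the right and rows downward; lengths in m; the calibration is good to about 2 mm. A picture is of the moment at which its call begins: read the wrist's pose just before it. camera_info takes no time and is no camera call.
A pose or a line that the arm cannot do raises robot.Unreachable and nothing moves.
- robot.job_done(): hands the job in; it is judged then, once.
Readings, each from a call of its own:
- robot.read_t(): time.
- robot.read_qpos(): joint angles.
- robot.read_qvel(): joint speeds.
- robot.read_effort(): joint torques, N m.
- robot.read_position(): TCP position.
- robot.read_tcp_rot(): TCP orientation.
- robot.read_force(): force on the tool from outside, world axes, zero at the start.
- robot.read_ft_torque(): the same for the moment, N m.
- robot.read_grip_width(): opening from 0.0 (shut) to 1.0 (fully open).
- robot.read_finger_force(): force on a finger pad.
Only numpy, scipy, OpenCV 4.12 (cv2) and the standard library are available. Lean on these libraries where they do the work, as an engineer would, in place of code of your own. Each camera call takes 0.05 s, during which the arm holds its last target. There are 200 camera calls.

## Working session

There is one attempt and no reset: what is moved stays moved. The work goes in short steps, each a Python script; the robot and the scene stay as the last script left them, time stands still between calls to the robot, and variables do not carry over. Pictures are saved under pics/ and viewed, at most 10 in all, crops included, and the job is handed in when it is done.

```bash
mkdir -p pics; python3 - <<'E'
from rig import robot
import cv2,numpy as np
for n in("scene","top"):
    p,d=robot.grab_frame(n); cv2.imwrite(f"pics/{n}0.png",p[...,::-1]); np.savez(f"pics/{n}0.npz",p=p,d=d)
    print(n,robot.camera_info(n),(d>0).mean())
print(robot.camera_info("wrist"),robot.read_t(), robot.read_tcp_rot())
E
```

```text
scene {'vfov': 43.27010634073642, 'cx': 312.7899416585451, 'cy': 195.02428857935632, 'k1': 0.009070478658630497, 'view': array([[ 0.73972247, -0.67287142, -0.00739728, -0.39478657],
       [-0.45921635, -0.49674408, -0.73645479,  0.38783125],
       [ 0.49186482,  0.54816911, -0.67644632,  1.10324591],
       [ 0.        ,  0.        ,  0.        ,  1.        ]])} 0.99600390625
top {'vfov': 56.92681593547116, 'cx': 328.57101330416185, 'cy': 199.88650603749528, 'k1': -0.013978596486999713, 'view': array([[-0.00704517, -0.99987082, -0.01444702,  0.07014753],
       [-0.9871909 ,  0.00925717, -0.15927472,  0.5993782 ],
       [ 0.15938789,  0.01313985, -0.98712859,  0.87951967],
       [ 0.        ,  0.        ,  0.        ,  1.        ]])} 0.99612890625
{'vfov': 64.51413545541811, 'cx': 314.3945024000819, 'cy': 203.4502953444527, 'k1': -0.06206574028733492, 'T_tool_cam': array([[-2.74644631e-04, -9.63105510e-01, -2.69123951e-01,
         7.25755609e-02],
       [ 9.99999945e-01, -2.14976103e-04, -2.51185174e-04,
         9.07309927e-04],
       [ 1.84062607e-04, -2.69124005e-01,  9.63105517e-01,
        -1.59583971e-01],
       [ 0.00000000e+00,  0.00000000e+00,  0.00000000e+00,
         1.00000000e+00]])} 0.1 [[ 9.73911148e-01 -2.26929562e-01 -2.20856475e-04]
 [-2.26929639e-01 -9.73910056e-01 -1.46311539e-03]
 [ 1.16929792e-04  1.47506327e-03 -9.99998905e-01]]
```

View pics/scene0.png

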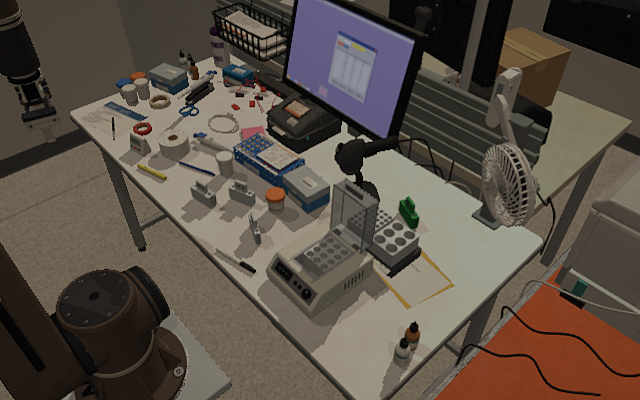

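View pics/top0.png

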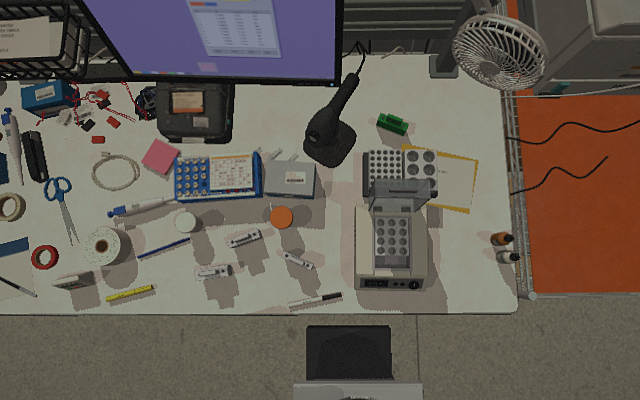

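The well holds the block with 3x4 medium bores (top view, about 392,235). The cover stands open at (400,195).

Candidates in the top view:
- Bare plates at (213,272), (243,239) and (297,259).
- Look-alikes: a green plate at (392,124) and a white timer at (72,281).
- Cups: orange at (281,215) and white at (186,222).

I choose the three bare ones and will measure them next.

```bash
cat > h.py <<'E'
import numpy as np,cv2
from rig import robot
def cloud(n,d,info=None,T=None):
    i=info or robot.camera_info(n); f=200/np.tan(np.radians(i["vfov"]/2))
    v,u=np.mgrid[0:400,0:640]; K=np.array([[f,0,i["cx"]],[0,f,i["cy"]],[0,0,1]])
    xd=(u-i["cx"])/f; yd=(v-i["cy"])/f; x,y=xd.copy(),yd.copy()
    for _ in range(8):
        s=1+i["k1"]*(x*x+y*y); x,y=xd/s,yd/s
    P=np.stack([x*d,y*d,d],-1)
    M=np.linalg.inv(i["view"]) if T is None else T
    return P@M[:3,:3].T+M[:3,3]
def wrist(name=None):
    R=robot.read_tcp_rot();p=robot.read_position();img,d=robot.grab_frame("wrist")
    T=np.eye(4);T[:3,:3]=R;T[:3,3]=p
    i=robot.camera_info("wrist"); W=cloud("wrist",d,i,T@i["T_tool_cam"])
    if name: cv2.imwrite(f"pics/{name}.png",img[...,::-1]); np.savez(f"pics/{name}.npz",p=img,W=W)
    return img,d,W
def blobs(W,d,lo,hi,box,mn=15):
    m=((W[...,2]>lo)&(W[...,2]<hi)&(d>0)&(W[...,0]>box[0])&(W[...,0]<box[1])&(W[...,1]>box[2])&(W[...,1]<box[3])).astype(np.uint8)
    n,L,st,c=cv2.connectedComponentsWithStats(m)
    out=[]
    for k in range(1,n):
        if st[k,4]<mn: continue
        q=W[L==k]; (cx,cy),(a,b),t=cv2.minAreaRect(q[:,:2].astype(np.float32)*1000)
        if a<b: a,b,t=b,a,t+90
        out.append((c[k].round(),st[k,4],round(cx,1),round(cy,1),round(a,1),round(b,1),round((t+90)%180-90,1),np.median(q[:,2]).round(4)))
    return out
E
python3 - <<'E'
from h import *
for n in("top","scene"):
    z=np.load(f"pics/{n}0.npz"); W=cloud(n,z["d"]); d=z["d"]
    print(n,"bench z",[W[v,u].round(3) for v,u in ((300,180),(250,330))] if n=="top" else "")
    for lo,hi in((.03,.05),(.055,.08),(.08,.35)):
        print(lo,hi)
        for b in blobs(W,d,lo,hi,(.3,.9,-.3,.5)): print(*b)
E
```

```text
top bench z [array([ 0.351,  0.449, -0.003]), array([ 0.476,  0.063, -0.001])]
0.03 0.05
[230. 106.] 65 857.4 326.2 82.1 2.1 -1.1 0.0385
[392. 123.] 232 807.3 -104.0 79.7 23.7 66.1 0.0444
[221. 136.] 82 774.4 350.5 81.0 28.5 -52.3 0.0404
[175. 140.] 29 765.4 469.3 36.3 2.0 85.5 0.0402
[366. 162.] 77 700.6 -30.7 56.6 11.6 -1.3 0.0314
[402. 165.] 27 693.5 -124.4 69.2 2.5 -3.1 0.0412
[411. 157.] 67 710.6 -148.7 21.0 19.4 10.7 0.0393
[427. 157.] 62 710.1 -189.7 22.7 17.8 19.8 0.0399
[412. 170.] 70 676.5 -147.4 22.0 19.3 82.6 0.0395
[428. 170.] 65 675.4 -188.2 21.9 18.3 10.5 0.04
[366. 185.] 67 640.8 -31.2 47.2 15.5 -1.2 0.0316
[431. 185.] 18 638.5 -195.1 18.2 4.0 8.5 0.0402
[219. 197.] 116 610.8 348.2 214.6 13.4 -83.1 0.0392
[434. 193.] 28 616.9 -204.2 21.5 11.3 -72.1 0.0317
[288. 195.] 73 613.4 165.0 119.3 4.6 85.1 0.0435
[197. 224.] 39 543.7 401.7 39.3 12.2 -7.3 0.0389
[380. 222.] 30 542.8 -62.1 14.1 11.5 47.5 0.0395
[390. 222.] 28 542.5 -89.3 12.6 11.6 1.6 0.0398
[401. 222.] 26 541.9 -116.8 14.3 9.6 46.1 0.0398
[245. 238.] 211 507.4 279.9 81.6 22.2 -70.5 0.044
[380. 231.] 30 520.0 -61
[... 2426 characters left out ...]
668.9 413.9 46.8 9.8 47.1 0.0576
[245. 148.] 72 627.3 413.8 76.6 36.3 -84.5 0.0567
[293. 171.] 1663 664.9 242.9 287.2 116.4 89.7 0.0634
[224. 158.] 191 543.6 417.4 55.9 51.8 75.0 0.0674
[359. 181.] 49 765.3 57.1 21.2 14.9 -50.9 0.0676
[201. 185.] 78 419.1 356.7 43.6 13.5 -75.0 0.067
[240. 185.] 83 502.8 279.6 43.9 12.8 -71.9 0.0679
[275. 195.] 241 552.7 181.9 60.7 54.4 51.3 0.062
[410. 203.] 77 802.9 -104.3 41.2 11.3 66.7 0.0678
[338. 254.] 5797 554.9 -97.1 344.8 197.0 -5.0 0.0714
[253. 218.] 61 448.4 144.8 42.8 10.6 65.3 0.0697
0.08 0.35
[342. 113.] 7874 800.3 241.0 517.2 200.0 89.9 0.1882
[493. 174.] 816 876.3 -267.2 65.7 47.0 89.7 0.2408
[354. 211.] 2106 589.3 -86.3 118.2 54.3 87.9 0.1594
```

Plates by measured shoulder thickness:
- filler_16 at (451,145)
- filler_22 at (507,280)
- filler_28 at (423,356)

The gap measures about 29.6 x 77 mm at (447,-88), and the heater yaw is about -1.2°. That makes filler_28 the candidate. I'll take close wrist looks at the plate and the gap with the same tool attitude.

```bash
cat >> h.py <<'E'
def rot(deg,s=1):
    """tool down, closing axis y at heading deg (s=-1: half turn)"""
    a=np.radians(deg); y=s*np.array([np.cos(a),np.sin(a),0]); z=np.array([0,0,-1.]); return np.c_[np.cross(y,z),y,z]
E
python3 - <<'E'
from h import *
for s in(1,-1):
    print(s,[None if q is None else np.round(q,0) for q in (robot.ik([.423,.3565,.17],rot(8.7,s)),robot.ik([.447,-.0877,.18],rot(-1.2,s)),robot.ik([.447,-.0877,.078],rot(-1.2,s)))])
s=-1 if robot.ik([.447,-.0877,.078],rot(-1.2,-1)) is not None else 1
# prefer the turn nearer the present wrist
q=robot.read_qpos(); c={s:robot.ik([.423,.3565,.17],rot(8.7,s)) for s in(1,-1)}
c2={s:robot.ik([.447,-.0877,.18],rot(-1.2,s)) for s in(1,-1)}
s=min([k for k in c if c[k] is not None and c2[k] is not None],key=lambda k:abs(c[k][5])+abs(c2[k][5])); print("s",s)
robot.goto([.423,.3565,.17],rot(8.7,s)); 
img,d,W=wrist("w_plate")
for lo,hi in((.03,.05),(.055,.085)):
    for b in blobs(W,d,lo,hi,(.35,.5,.27,.45),60): print(*b)
robot.goto([.447,-.0877,.19],rot(-1.2,s))
img,d,W=wrist("w_gap")
for lo,hi in((.01,.045),(.06,.09)):
    for b in blobs(W,d,lo,hi,(.3,.6,-.2,.05),60): print(*b)
print(robot.read_t(),robot.read_position())
a,b=[cv2.imread(f"pics/{n}.png") for n in("w_plate","w_gap")]
cv2.imwrite("pics/both.png",cv2.resize(np.vstack([a,b]),(480,600)))
E
```

```text
1 [array([ 60.,  12., -19.,   0., -59., 128.]), array([ 14.,   2., -30.,   0., -59., 165.]), array([ 14.,   9., -38.,   0., -43., 165.])]
-1 [array([ 60.,  12., -19.,   0., -59., -52.]), array([ 14.,   2., -30.,   0., -59., -15.]), array([ 14.,   9., -38.,   0., -43., -15.])]
s -1
[245. 120.] 772 498.5 295.2 47.7 17.9 -71.7 0.0452
[316. 192.] 1978 421.5 357.4 80.0 28.0 -81.5 0.0454
[234. 112.] 201 497.4 291.5 17.6 5.2 89.8 0.0715
[316. 203.] 595 421.4 357.0 39.3 10.4 -81.1 0.0751
[387. 121.] 123 376.8 -152.3 30.9 6.3 -88.9 0.0418
[383. 207.] 424 378.4 -64.4 128.0 5.8 88.6 0.0422
[316. 196.] 2301 445.8 -80.6 79.7 29.8 88.7 0.0319
[216. 171.] 69 544.2 -109.8 13.2 5.5 -75.2 0.0411
[240. 171.] 104 520.3 -108.7 13.5 8.7 -29.5 0.0407
[264. 171.] 139 496.5 -108.3 13.8 11.0 -76.5 0.0406
[288. 171.] 160 472.6 -107.7 13.4 12.9 -69.1 0.0406
[241. 199.] 69 521.1 -80.0 14.0 5.6 -46.9 0.0408
[265. 199.] 93 497.4 -79.9 13.9 7.2 -47.4 0.0407
[289. 199.] 107 473.2 -79.1 14.2 8.8 -2.5 0.0407
[289. 226.] 61 474.4 -51.1 12.6 5.3 -28.2 0.0409
[261. 179.] 30088 493.8 -97.5 218.7 155.6 -4.4 0.0754
3.3417 [ 0.44741725 -0.08695001  0.18996598]
```

View pics/both.png

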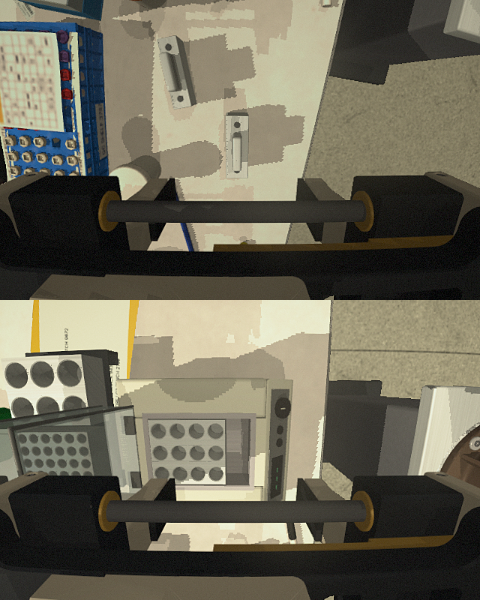

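The close view confirms a bare metal plate 28.0 mm thick at full-scale pixel (316,195), and a gap 29.8 mm wide at (316,196), so 28 fits. I'll grasp it, carry it over the gap, and check its centre against the gap with the top camera.

```bash
python3 - <<'E'
from h import *
Rp=rot(8.7,-1); Rg=rot(-1.2,-1); c=np.array([.4222,.3569])
robot.move_gripper(1.0)
robot.goto([*c,.13],Rp)
robot.servo_line([*c,.050],speed=.08)
robot.move_gripper(0.0); print("grip",robot.read_grip_width()*88,robot.read_finger_force(),robot.read_position())
robot.servo_line([*c,.19],speed=.15)
g=np.array([.4462,-.0837])
robot.goto([*g,.19],Rg); robot.servo_line([*g,.145],speed=.08); robot.dwell(.3)
print("t",robot.read_t(),robot.read_force(),robot.read_position())
for n in("top","scene"):
    p,d=robot.grab_frame(n); cv2.imwrite(f"pics/{n}1.png",p[...,::-1]); W=cloud(n,d)
    print(n)
    for b in blobs(W,d,.115,.15,(.38,.52,-.17,0),30): print(*b)
    for b in blobs(W,d,.085,.15,(.38,.52,-.17,0),30): print(*b)
img,d,W=wrist("w2")
for b in blobs(W,d,.11,.15,(.38,.52,-.17,0),30): print('w',*b)
E
python3 -c "
import cv2,numpy as np
a=cv2.imread('pics/top1.png')[150:330,260:500];b=cv2.imread('pics/w2.png')
cv2.imwrite('pics/c1.png',np.vstack([cv2.resize(a,(400,300)),cv2.resize(b,(400,250))]))"
```

```text
grip 9.606875491129884 29.999652206897736 [0.422186   0.35687106 0.04996934]
t 11.2833 [ 0.12743838 -0.03743227 -3.16730969] [ 0.44640673 -0.08368173  0.14536352]
top
scene
[311. 255.] 317 440.2 -84.3 85.6 31.2 -83.8 0.1339
[310. 257.] 462 440.2 -84.3 85.6 31.2 -83.8 0.1256
w [315. 203.] 3087 445.6 -106.3 33.9 28.1 88.8 0.1406
```

View pics/c1.png

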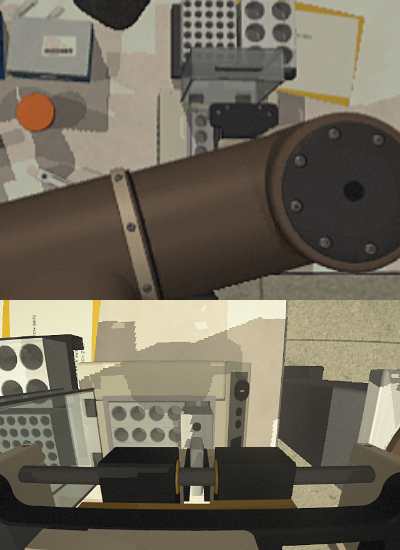

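The top view is hidden by the arm. The wrist view shows the held plate at its full-scale pixel (315,203), and its centre matches the TCP to within 0.3 mm. The corrected gap centre is (446.1,-83.6), so I'll insert with force monitoring.

```bash
python3 - <<'E'
from h import *
Rg=rot(-1.2,-1); g=np.array([.4461,-.0836])
robot.servo_line([*g,.128],Rg,speed=.05); robot.dwell(.2); f0=robot.read_force(); print(f0)
z=.128; t0=robot.read_t()
while z>.0803 and robot.read_t()-t0<15:
    z-=.003 ; robot.servo_line([*g,max(z,.080)],Rg,speed=.03)
    f=robot.read_force()-f0; p=robot.read_position()
    print(round(z,4),f.round(1),(p*1000).round(1))
    if abs(f[2])>8 or np.hypot(*f[:2])>12: print("contact");break
print(robot.read_t(),robot.read_finger_force())
E
```

```text
[-0.63616726  0.02928221 -2.97476295]
0.125 [0.7 0.  0.3] [445.9 -83.6 124.8]
0.122 [-0.2  0.  -0.1] [445.9 -83.6 121.8]
0.119 [ 1.1 -0.7  0.1] [445.9 -83.6 118.8]
0.116 [-0.3  0.9  0.7] [445.9 -83.6 115.8]
0.113 [-0.3 -0.5  0.4] [446.  -83.6 112.8]
0.11 [ 0.5 -0.2 -0. ] [445.9 -83.6 109.8]
0.107 [ 1.4 -0.3 -0. ] [446.  -83.6 106.8]
0.104 [-0.  -0.4 -0.3] [445.9 -83.6 103.8]
0.101 [1.3 1.  0.7] [445.9 -83.7 100.8]
0.098 [ 1.2  0.1 -0.3] [445.9 -83.7  97.8]
0.095 [0.8 0.4 0.4] [445.9 -83.6  94.8]
0.092 [ 1.1 -0.5  0.2] [445.9 -83.6  91.8]
0.089 [ 0.6 -0.1 -0.2] [446.  -83.6  88.8]
0.086 [1.6 0.5 0.9] [445.9 -83.6  85.8]
0.083 [ 0.8 -0.5  0.4] [445.9 -83.6  82.8]
0.08 [0.9 0.4 0.6] [446.2 -83.6  80. ]
16.125 29.99966651201248
```

```bash
python3 - <<'E'
from h import *
g=np.array([.4461,-.0836]); f0=robot.read_force(); z=.080
while z>.0775:
    z-=.0005; robot.servo_line([*g,z],speed=.02); f=robot.read_force()-f0; print(round(z,4),f.round(1))
    if f[2]>4: break
robot.move_gripper(.45); robot.dwell(.2)
robot.servo_line([*g,.19],speed=.12)
img,d,W=wrist("w3")
for lo,hi in((.02,.05),(.085,.12)):
    for b in blobs(W,d,lo,hi,(.40,.52,-.17,0),30): print(*b)
v=W[(abs(W[...,0]-.4461)<.010)&(W[...,1]<-.107)&(W[...,1]>-.120)&(d>0)][:,2]; print("shoulder z",np.median(v))
v=W[(W[...,0]>.398)&(W[...,0]<.42)&(W[...,1]<-.107)&(W[...,1]>-.120)&(d>0)][:,2]; print("rim z",np.median(v))
print(robot.read_t()); cv2.imwrite("pics/c2.png",cv2.resize(img[60:260,180:480,::-1],(750,500)))
E
```

```text
0.0795 [-3.   0.5  7.6]
[261. 168.] 166 496.7 -108.6 15.2 10.5 -70.9 0.0408
[286. 168.] 189 472.8 -108.0 14.5 12.9 -66.0 0.0406
[240. 170.] 48 517.9 -108.0 10.7 4.1 89.9 0.0408
[262. 196.] 120 497.5 -80.1 15.0 8.0 -49.4 0.041
[286. 197.] 138 473.8 -79.6 14.8 9.1 -42.5 0.041
[242. 199.] 30 518.5 -78.9 7.0 3.7 -72.0 0.0411
[263. 224.] 84 498.1 -51.6 13.9 5.2 -31.7 0.0419
[287. 224.] 90 473.7 -51.0 14.2 5.8 -5.9 0.0414
[314. 207.] 652 445.7 -83.2 39.6 10.0 88.8 0.105
shoulder z 0.2954301909065491
rim z 0.28362846523328467
18.4167
```

View pics/c2.png

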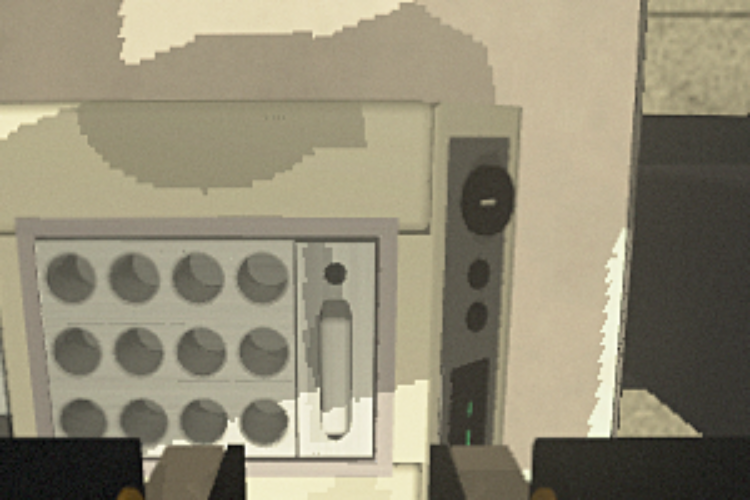

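The plate is home: the tab centre reads (445.7,-83.2) with its top at z 0.105. The crop shows it flush at (335,340), with only hairline gaps between the block and the front wall. Before closing the cover I'll check for obstacles behind it and the reach.

```bash
cat > cov.py <<'E'
from h import *
yaw=np.radians(-1.2); ex=np.array([np.cos(yaw),np.sin(yaw)]); ey=np.array([-ex[1],ex[0]])
O=np.array([.4461,-.0836])+.045*ex
R=rot(88.8)
def pt(hx,hy,z): return np.r_[O+hx*ex+hy*ey,z]
def arc(th,s=.115,hy=-.02,push=0):
    off=.040+.0095*np.sin(max(th,0))-push
    return pt(.075-s*np.cos(th)+off*np.sin(th),hy,.074+s*np.sin(th)+off*np.cos(th))
E
python3 - <<'E'
from cov import *
z=np.load("pics/top0.npz"); W=cloud("top",z["d"])
for lo,hi in((.08,.15),(.15,.25),(.25,.4)):
    m=(W[...,2]>lo)&(W[...,2]<hi)&(W[...,1]>-.24)&(W[...,1]<.04)&(W[...,0]>.53)&(W[...,0]<.8)
    P=W[m]; print(lo,hi,m.sum())
    for y0 in np.arange(-.24,.04,.04):
        q=P[(P[:,1]>=y0)&(P[:,1]<y0+.04)]
        if len(q): print(y0.round(2),np.percentile(q[:,0],[0,5,50,95,100]).round(3))
P=[pt(.155,-.02,.30)]+[arc(t) for t in np.linspace(1.7,0,8)]
for p in P:
    q=robot.ik(p,R); print(p.round(3),None if q is None else np.round(q))
E
```

```text
0.08 0.15 183
-0.2 [0.624 0.624 0.624 0.624 0.624]
-0.16 [0.532 0.567 0.577 0.592 0.596]
-0.12 [0.566 0.567 0.571 0.585 0.59 ]
-0.08 [0.569 0.569 0.574 0.583 0.591]
-0.04 [0.569 0.569 0.589 0.61  0.611]
0.15 0.25 1287
-0.16 [0.57  0.573 0.591 0.613 0.616]
-0.12 [0.575 0.578 0.595 0.614 0.616]
-0.08 [0.576 0.578 0.596 0.615 0.616]
-0.04 [0.573 0.574 0.594 0.615 0.616]
0.0 [0.772 0.776 0.791 0.799 0.8  ]
0.25 0.4 0
[ 0.646 -0.108  0.3  ] [  8.  17.   5.   0. -78. -99.]
[ 0.629 -0.107  0.182] [  8.  19.  -8.   0. -63. -99.]
[ 0.602 -0.107  0.194] [  8.  16. -10.   0. -64. -99.]
[ 0.571 -0.106  0.199] [   9.   13.  -14.    0.  -63. -100.]
[ 0.54  -0.106  0.196] [   9.   10.  -18.    0.  -62. -101.]
[ 0.511 -0.105  0.185] [  10.    8.  -22.    0.  -60. -101.]
[ 0.485 -0.104  0.167] [  11.    6.  -26.    0.  -57. -102.]
[ 0.464 -0.104  0.143] [  11.    6.  -31.    0.  -53. -102.]
[ 0.451 -0.104  0.114] [  12.    7.  -34.    0.  -49. -103.]
```

```bash
python3 - <<'E'
from cov import *
robot.servo_line([.4461,-.0836,.30],speed=.2)
robot.move_gripper(0.0)
robot.goto(pt(.165,-.02,.31),R)
robot.servo_line(pt(.165,-.02,.187),R,speed=.12); robot.dwell(.2); f0=robot.read_force()
for t in np.linspace(1.65,0,19):
    robot.servo_line(arc(t,push=.002),R,speed=.08); f=robot.read_force()-f0
    if np.linalg.norm(f)>15: print("stop",t,f);break
    print(round(t,2),f.round(1))
print(robot.read_t(),robot.read_position())
E
```

```text
1.65 [-0.2 -0.1  0.8]
1.56 [-0.9  0.   1. ]
1.47 [-1.   0.   0.8]
1.38 [-0.4  0.4  0.5]
1.28 [-0.8  0.2  1.3]
1.19 [-0.7  0.5  0.9]
1.1 [-0.2  1.2  0.5]
1.01 [-0.6  0.6  0.5]
0.92 [-0.6 -0.2  0.6]
0.82 [-0.2  0.1  0.2]
0.73 [-1.2  0.6  1.1]
0.64 [-1.5  1.1  1.3]
0.55 [-0.5  0.6  0.2]
0.46 [-0.3  1.1  0.7]
0.37 [-0.1  0.4  0.9]
0.27 [-0.4  1.3  0.9]
0.18 [-0.1  2.2  0.6]
0.09 [0.2 1.2 0.8]
stop 0.0 [-2.11179624  1.03123713 15.0935423 ]
28.5417 [ 0.45296087 -0.10365843  0.11407763]
```

Firm 15 N contact at the shut height (z 0.114 = 74 + 40 mm). I'll retreat and verify from the top and scene cameras.

```bash
python3 - <<'E'
from cov import *
p=robot.read_position(); robot.servo_line([p[0],p[1],.28],speed=.15)
robot.goto([.153,.657,.25],rot(0,-1)) if robot.ik([.153,.657,.25],rot(0,-1)) is not None else robot.movej([93.4,20.5,.7,0,-70.1,-16.5])
robot.dwell(.3)
for n in("top","scene"):
    im,d=robot.grab_frame(n); W=cloud(n,d); cv2.imwrite(f"pics/{n}2.png",im[...,::-1])
    q=W[(W[...,2]>.09)&(W[...,2]<.16)&(W[...,0]>.38)&(W[...,0]<.6)&(W[...,1]<-.02)&(W[...,1]>-.15)&(d>0)]
    print(n,len(q),[(round(a,2),np.percentile(q[(q[:,0]>a)&(q[:,0]<a+.03)][:,2],[10,50,90]).round(4)) for a in np.arange(.42,.55,.03) if ((q[:,0]>a)&(q[:,0]<a+.03)).sum()>5])
    if n=="top":
        for lo,hi in((.03,.05),(.055,.08)):
            for b in blobs(W,d,lo,hi,(.4,.6,.1,.45),60): print(*b)
print(robot.read_t(),robot.read_force())
a=cv2.imread("pics/top2.png")[160:320,150:470]; b=cv2.imread("pics/scene2.png")[140:340,170:430]
cv2.imwrite("pics/c3.png",np.vstack([cv2.resize(a,(520,260)),cv2.resize(b,(520,340))]))
E
```

```text
top 3507 [(np.float64(0.42), array([0.1129, 0.1147, 0.1168])), (np.float64(0.45), array([0.1125, 0.1147, 0.1166])), (np.float64(0.48), array([0.1126, 0.1147, 0.1166])), (np.float64(0.51), array([0.1127, 0.1147, 0.1166])), (np.float64(0.54), array([0.1124, 0.1147, 0.1168]))]
[244. 238.] 210 507.4 280.1 80.5 22.4 -70.7 0.0441
[298. 260.] 133 451.6 144.8 79.6 15.9 65.4 0.0444
[281. 217.] 424 557.6 182.4 57.2 54.4 1.0 0.0643
[185. 222.] 395 546.2 417.8 52.8 52.2 -59.8 0.07
[241. 237.] 87 507.3 279.8 39.8 10.3 -71.0 0.0734
[296. 260.] 76 451.5 144.7 39.3 10.3 64.5 0.0739
scene 2669 [(np.float64(0.42), array([0.109 , 0.1124, 0.1148])), (np.float64(0.45), array([0.1083, 0.1124, 0.1146])), (np.float64(0.48), array([0.1075, 0.1122, 0.1146])), (np.float64(0.51), array([0.1089, 0.1121, 0.1145])), (np.float64(0.54), array([0.1082, 0.112 , 0.1143]))]
33.0833 [ 0.37954984 -0.18391279  0.44108033]
```

View pics/c3.png

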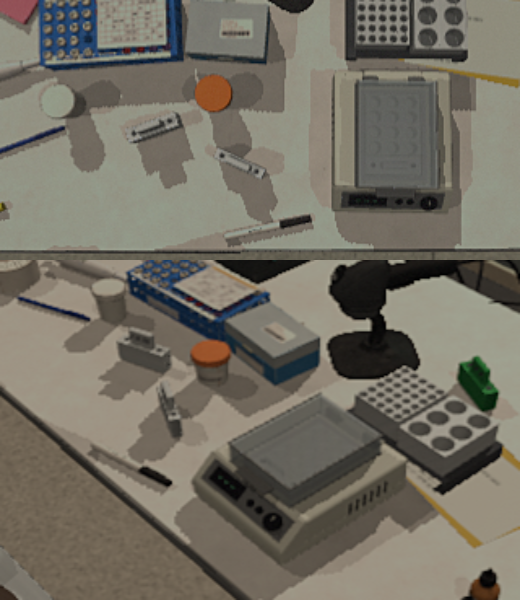

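The cover is shut: its face is flat at z 0.1147 over its whole length (crop 395,130). Both cups are upright at (213,92) and (57,100), the other two plates are untouched, and the arm is clear.

```bash
python3 -c "
from rig import robot
print(robot.job_done())"
```

```text
the job is handed in; nothing more can be done
None
```

I handed the job in at about 33 s: `filler_28` stands home in the gap, where camera measurement showed it was the one that fits, so I did not physically try the other two; they stayed on the bench, the cover is shut and both cups are upright.

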